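# Open the drum sampler's port and hold it open

### The arm

A 6-joint arm with a two-finger parallel gripper is mounted at the origin on a cart in front of the work surface, level with it; the furniture and walls round the work are solid. World frame = base frame: x ahead of the robot, y to its left, z up, the work surface at z = 0. Lengths are in m, angles in rad, forces in N, time in s.
With the tool pointing down it reaches from about 0.25 to 0.775 m from the base axis. Payload 4 kg.
Tool frame: the origin (TCP) lies at the very end of the fingers, on their centre line; the grasp point (between the pads) lies 19 mm behind it (robot.tcp_to_grasp is the distance from the TCP to the grasp point, in m); z points along the fingers, y is the line along which they close (so a half turn about z gives the same grasp; the last joint's range is limited). The gripper opens to 94 mm and grips with 3 to 60 N. Pads are 16 mm wide; open, the fingers measure 119 mm over their backs; the gripper's body (75 mm by 177 mm) begins 78 mm behind the grasp point.
Start: joints at [1.049, 0.087, 1.371, -0, 1.684, -0.103], TCP at [0.224, 0.502, 0.206] pointing down, gripper open.
Joint ranges: [-3.1, 3.1], [-0.76, 2.03], [0.27, 2.55], [-1.08, 4.22], [0.17, 2.65], [-2.57, 2.57]. Speed limits (rad/s): [2.79, 2.79, 3.14, 3.14, 3.14, 3.14].

### API

Orientations are given as [roll, pitch, yaw] about the fixed x, y, z axes, in that order (R = Rz(yaw) Ry(pitch) Rx(roll)).
In Python, from bench import robot, imaging gives the robot as it stands (robot), with the cameras (imaging).
- The arm moves only by the tool nudge_tcp, called after "Emit:" as a command line: name --argument value ..., lists and objects as JSON in quotes. Schema: {"type":"object","properties":{"rows":{"type":"array","items":{"type":"array","items":{"type":"array","items":{"type":"number"},"minItems":5,"maxItems":5},"minItems":1,"maxItems":20},"minItems":1,"maxItems":1},"only":{"type":"string"},"quiet":{"type":"boolean"},"lines":{"type":"string"}},"required":["rows"],"additionalProperties":false}. rows is a list that holds a single list of rows (three levels of brackets), with 1 to 20 rows, each of 5 numbers: the finger opening in m, then dx, dy, dz in m, then a turn about the tool's z in rad; each row shifts and turns the commanded pose from where the row before left it, along the tool's axes as they then stand; what a row does not reach is not made up. A row lasts 1/12 s, in which the tool goes at most 0.0417 m and 0.125 rad, less where a joint would pass 70% of its speed; a pose out of reach is approached as far as the arm can. The fingers move at their own pace and stop on an object; the grip force is fixed at half the most. Time passes only in rows, so rows that do not move let the fingers close. The tool returns the time, the measured TCP pose, the force, the opening and the grip force at its end. only (a regular expression) keeps the lines of the reply that match it, lines (a string "A,B") keeps lines A to B, and quiet returns only ok. Input that does not fit is refused with a message, and nothing moves.
- robot.get_obs(): the state, without advancing time (a new reading comes with each control period).
- imaging.snapshot(name): name is "scene" or "side" or "wrist"; returns a dict with "color" (400x640x3 uint8, blue, green, red), "fx", "fy", "cx", "cy" (pixels), "extrinsics" (4x4, takes a point from world to camera coordinates). Camera axes: x right, y down, z forward; pixel columns grow to the right and rows downward; lengths in m; the calibration is good to about 2 mm. A picture is of the moment at which its call begins. There is no depth.
- robot.close_job(): hands the job in; it is judged then, once.
The state is a dict: "time": time; "joint_positions": joint angles; "qvel": joint speeds; "joint_torque": joint torques, N m; "tool_pos": TCP position; "ee_rot": TCP orientation; "wrist_force": force on the tool from outside, world axes, zero at the start; "wrist_torque": the same for the moment, N m; "width": finger opening in m; "finger_force": force on a finger pad.
Only numpy, scipy, OpenCV 4.12 (cv2) and the standard library are available. Lean on these libraries where they do the work, as an engineer would, in place of code of your own. Each camera call takes 0.05 s, during which the arm holds its last target. There are 200 camera calls.

### The job

I want to draw the oil out of the drum sampler with a syringe. Without lifting the sampler off the cradle's rails, roll it along them until the port in its tube faces straight up; only then pull the spring-return knob out until the red band on the rod is fully out and the black band behind it is still hidden, and keep holding the knob there with the port still up: you finish while holding it. Leave the glassware and the syringe where they are.

Things in the scene. Friction and masses are not known exactly. Their poses are not given: they have to be found in the camera images.
- cradle: fixed drip tray, 128 x 190 mm, 11 mm high, with two white rails along its x at y = -75 and +75 mm: each 118 mm long, 14 mm thick, flat rubber top 30 mm above the table, a 7 mm thick stop at each end (top at 50 mm). Origin: centre of its underside, on the table; x along the rails, y along the sampler's axis (its knob is at the -y end), z up. Yaw -0.2 to 0.06 rad.
- sampler: the sampler's brass head: origin on the sampler's axis at the tube's mid-length. The tube turns freely on it. Tube, head and knob together weigh about 0.36 kg and rest loose on the rails. A light sideways push rolls it along the rails; it stops by itself if pushed slowly. Grippy fingertips rubbing on its side can make it slide a little as well as roll, so look at the port again.
- sampler_tube: round steel tube, 22 mm diameter, 200 mm long, lying across the rails, axis 41 mm above the table. Origin on its axis at mid-length; y along the axis, away from the knob; z out through the port. Rolling d metres to the cradle's +x turns it d/0.011 rad about +y (port goes from up towards +x). Its axis can travel 41 mm either side of the cradle's middle before it meets the stops.
- port (a point): centre of the port, at mid-length on the tube's surface, 11 mm from the axis: a black-rimmed window 30 x 10 mm, with a thin black line along the tube on both sides of it, white inside while shut, brass and open when the rod is at the mark. Two blue guard rings on the tube (36 mm diameter, 61 to 66 mm either side of the port) run just inside the rails and take the pull along the axis.
- knob (a point): middle of the black round knob's grip, on the axis, 141 mm from the tube's mid-length towards the cradle's -y with the rod in; moves with the rod. Grip 26 mm diameter, 33 mm long along the axis, with a 32 mm rim at its outer end; the brass gland (21 mm diameter) ends 8 mm short of the knob when the rod is in.
- sampler_pull (a joint): how far the knob and its rod are pulled out of the head along the axis (m): 0 in, stop at 0.050. The red band is fully out from 0.030; the black band begins to show at 0.040. A spring draws it back in: 3 N at 0, 7 N at 0.035, 9 N at the stop.
- beaker: glass beaker, 72 mm across, 93 mm high, bystander; origin under its centre
- syringe_a: plastic syringe lying on the table, 26 x 183 x 15 mm, bystander; origin under its barrel
- vial_a: sample vial with black cap, 27 mm across, 58 mm high, bystander; origin under its centre
- vial_c: sample vial with white cap, 27 mm across, 58 mm high, bystander; origin under its centre
- oil_flask: stoppered conical flask, 105 mm across, 156 mm high, bystander; origin under its centre

How it is judged:
By the outcome, as a careful person would: the job done as asked, in the order asked, and still so for the second after the job is handed in, while the arm keeps its last pose, push and grip.
It also fails if it takes over 48 s, if anything falls off the work surface, if the arm or the gripper's body presses on something with over 40 N, if the wrist force passes 120 N, or if a joint passes its speed limit or range.

## Working session

There is one attempt and no reset: what is moved stays moved. The work goes in short steps, Python scripts to look and compute and a tool call to move; the robot and the scene stay as the last step left them, time stands still between calls to the robot, and variables do not carry over. Pictures are saved under pics/ and viewed, at most 10 in all, crops included, and the job is handed in when it is done.

```bash
mkdir -p pics; ls
```

Create h.py:
```python
import numpy as np, cv2
from bench import robot, imaging
def shot(cam,fn=None):
    s=imaging.snapshot(cam)
    if fn: cv2.imwrite('pics/'+fn,s['color'])
    return s
def ray(s,u,v):
    E=np.array(s['extrinsics']);R=E[:3,:3];t=E[:3,3]
    d=R.T@np.array([(u-s['cx'])/s['fx'],(v-s['cy'])/s['fy'],1]);return -R.T@t,d/np.linalg.norm(d)
def onz(s,u,v,z):
    o,d=ray(s,u,v);return o+d*(z-o[2])/d[2]
def tri(rs):
    A=sum(np.eye(3)-np.outer(d,d) for o,d in rs);b=sum((np.eye(3)-np.outer(d,d))@o for o,d in rs)
    return np.linalg.solve(A,b)
def proj(s,p):
    E=np.array(s['extrinsics']);c=E[:3,:3]@np.array(p)+E[:3,3]
    return np.array([s['fx']*c[0]/c[2]+s['cx'],s['fy']*c[1]/c[2]+s['cy']])
```

Run:
```python
from h import *
import pickle
S={c:shot(c) for c in('scene','side','wrist')}
pickle.dump(S,open('s0.pkl','wb'))
cv2.imwrite('pics/a.png',S['scene']['color']);cv2.imwrite('pics/b.png',S['side']['color'])
for c in S:print(c,S[c]['fx'],np.round(ray(S[c],320,200),3))
print(robot.get_obs()['tool_pos'],robot.get_obs()['ee_rot'])
```

```text
bench.py
pics
scene 377.80341001192227 [[-0.138 -0.357  0.696]
 [ 0.619  0.455 -0.64 ]]
side 484.39775746569507 [[ 0.472  1.04   0.702]
 [ 0.009 -0.843 -0.539]]
wrist 343.0346268953174 [[ 0.157  0.531  0.383]
 [ 0.244 -0.103 -0.964]]
[0.22344609 0.50209364 0.2045755 ] [-3.13987839e+00 -1.50842775e-04  2.72281395e+00]
```

View pics/a.png

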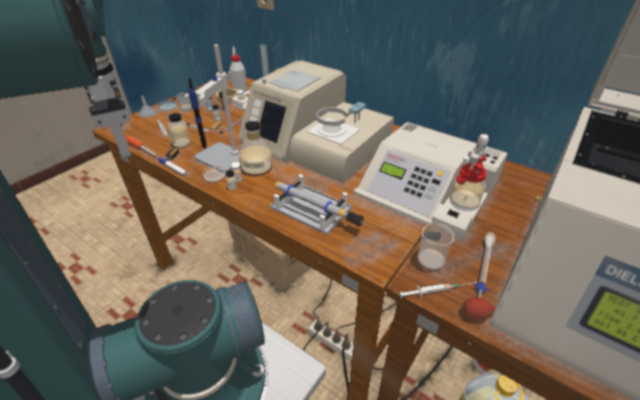

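View pics/b.png

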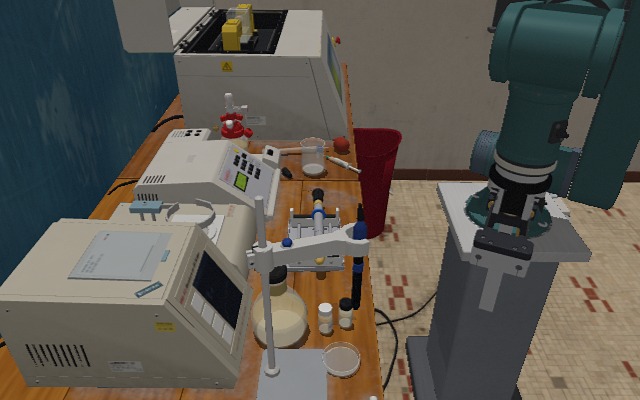

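The sampler is at about (310,200) in the scene view with its knob at (352,218). In the side view it is at (316,235) with the knob at (318,195), partly behind a stand's clamp.

Run:
```python
from h import *
import pickle
S=pickle.load(open('s0.pkl','rb'))
a,b=S['scene'],S['side']
print('knob',tri([ray(a,352,218),ray(b,318,195)]),onz(a,352,218,.041),onz(b,318,195,.041))
print('far end',onz(a,281,186,.041))
w=cv2.resize(a['color'][160:250,240:380],None,fx=5.6,fy=5.6,interpolation=cv2.INTER_CUBIC)
x=cv2.resize(b['color'][170:290,260:400],None,fx=4,fy=4,interpolation=cv2.INTER_CUBIC)
w=w[:,:784];cv2.imwrite('pics/c.png',w)
cv2.imwrite('pics/d.png',x)
for n,(u,v) in dict(stand=(232,152),plate=(215,153),beaker=(432,262),syr=(430,291),vialw=(236,172),dev=(360,190),boxfront=(320,165)).items(): print(n,onz(a,u,v,0).round(3))
```

```text
knob [ 0.48469123 -0.00398112  0.04653535] [ 0.48482427 -0.00083835  0.041     ] [ 0.48793358 -0.01765757  0.041     ]
far end [0.48083936 0.2342654  0.041     ]
stand [0.566 0.529 0.   ]
plate [0.528 0.571 0.   ]
beaker [ 0.504 -0.219  0.   ]
syr [ 0.422 -0.249  0.   ]
vialw [0.492 0.434 0.   ]
dev [0.642 0.068 0.   ]
boxfront [0.678 0.242 0.   ]
```

View pics/c.png

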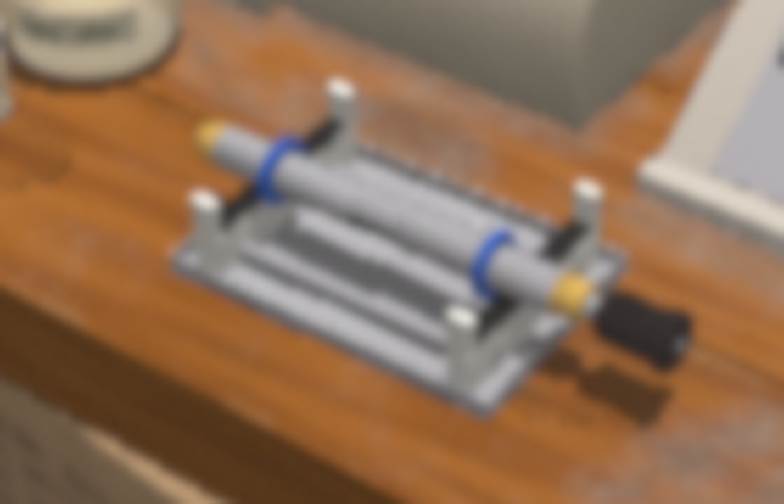

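The crop shows the sampler's rings at crop pixels (280,170) and (492,262) and the knob at (645,330). The port isn't visible from here. I'll move the wrist camera over it, with the tool's y axis along the rails.

Emit:
nudge_tcp --rows '[[[0.094, -0.028, -0.02, 0, 0], [0.094, -0.028, -0.02, 0, 0], [0.094, -0.028, -0.02, 0, 0], [0.094, -0.028, -0.02, 0, 0], [0.094, -0.028, -0.02, 0, 0], [0.094, -0.028, -0.02, 0, 0], [0.094, -0.028, -0.02, 0, 0], [0.094, -0.028, -0.02, 0, 0], [0.094, -0.028, -0.02, 0, 0], [0.094, -0.028, -0.02, 0, 0], [0.094, -0.028, -0.02, 0, 0], [0.094, -0.028, -0.02, 0, 0], [0.094, -0.028, -0.02, 0, 0], [0.094, -0.028, -0.02, 0, 0], [0.094, -0.028, -0.02, 0, 0]]]'

```text
time: 1.4
tool_pos: [0.4858, 0.056, 0.2052]
ee_rot: [3.141, -0.0, 2.723]
wrist_force: [0.4, -0.2, 0.0]
width: 0.0943
finger_force: 0.0
```

Emit:
nudge_tcp --rows '[[[0.094, 0, 0, 0, 0.115], [0.094, 0, 0, 0, 0.115], [0.094, 0, 0, 0, 0.115], [0.094, 0, 0, 0, 0.115], [0.094, 0, 0, 0, 0.115], [0.094, 0, 0, 0, 0.115], [0.094, 0, 0, 0, 0.115], [0.094, 0, 0, 0, 0.115], [0.094, 0, 0, 0, 0.115], [0.094, 0, 0, 0, 0.115], [0.094, 0, 0, 0, 0], [0.094, 0, 0, 0, 0]]]'

```text
time: 2.4
tool_pos: [0.4852, 0.0576, 0.2052]
ee_rot: [-3.141, -0.0, 1.576]
wrist_force: [-0.1, 0.4, 0.7]
width: 0.0943
finger_force: 0.0
```

Run:
```python
from h import *
import pickle
S={c:shot(c) for c in('scene','side','wrist')}
pickle.dump(S,open('s1.pkl','wb'))
cv2.imwrite('pics/e.png',S['wrist']['color'])
```

```text
(no output)
```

View pics/e.png

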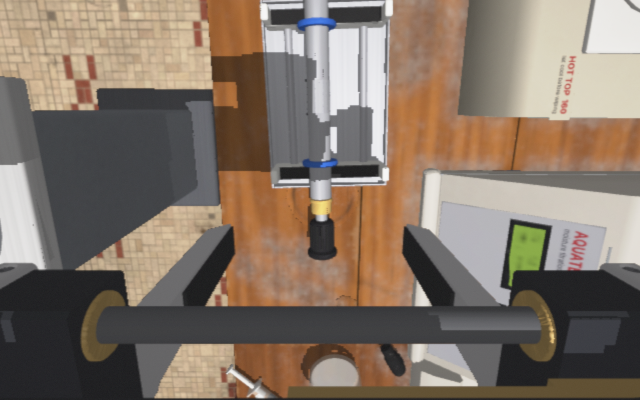

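Up in the wrist image is world +y and right is +x. The rings are at (317,22) and (320,162), the gland at (320,208) and the knob at (321,238). An instrument edge runs along column 425 and above. I'll measure the axis, the knob and the instrument, and enlarge the tube.

Run:
```python
from h import *
import pickle
S=pickle.load(open('s1.pkl','rb'));w,a,b=S['wrist'],S['scene'],S['side']
hsv=lambda s:cv2.cvtColor(s['color'],cv2.COLOR_BGR2HSV)
def blobs(s,lo,hi,box,mn=8):
    u0,u1,v0,v1=box;m=cv2.inRange(hsv(s)[v0:v1,u0:u1],lo,hi)
    n,l,st,c=cv2.connectedComponentsWithStats(m)
    return [(c[i]+[u0,v0],st[i]) for i in range(1,n) if st[i][4]>mn]
for nm,s,box in(('w',w,(250,400,0,270)),('a',a,(240,380,160,250)),('b',b,(260,400,170,290))):
    print(nm,'blue',[(c.round(1),st[2:]) for c,st in blobs(s,(105,120,60),(130,255,255),box)])
    print(nm,'brass',[(c.round(1),st[2:]) for c,st in blobs(s,(18,120,90),(32,255,255),box)])
    print(nm,'black',[(c.round(1),st) for c,st in blobs(s,(0,0,0),(180,255,50),box,60)])
for v in(5,40,100,150): pass
# device left edge near knob
for u,v in((425,170),(412,385),(428,200)): print(onz(w,u,v,0),onz(w,u,v,.05))
c=w['color'][0:270,260:390]
x=cv2.resize(c[0:190,25:95],None,fx=6,fy=3.1,interpolation=cv2.INTER_CUBIC)
y=cv2.resize(b['color'][170:290,270:370],None,fx=3.8,fy=4.9,interpolation=cv2.INTER_CUBIC)
h=588;cv2.imwrite('pics/f.png',np.hstack([x[:h],y[:h,:370]]))
```

```text
w blue [(array([316.2,  22.4]), array([ 39,  13, 310], dtype=int32)), (array([319.7, 163.5]), array([ 34,   9, 215], dtype=int32))]
w brass [(array([320.5, 206.3]), array([ 22,  16, 238], dtype=int32))]
w black [(array([294.3, 172.5]), array([ 30, 167,  29,  12, 288], dtype=int32)), (array([355.1, 170.6]), array([ 82, 166,  46,  11, 448], dtype=int32)), (array([321. , 238.9]), array([ 59, 218,  27,  41, 720], dtype=int32))]
a blue [(array([287.4, 190.6]), array([ 5,  9, 16], dtype=int32)), (array([326.2, 206. ]), array([5, 9, 9], dtype=int32))]
a brass [(array([276.2, 183.6]), array([ 4,  5, 12], dtype=int32)), (array([341.2, 212. ]), array([ 5,  7, 26], dtype=int32))]
a black []
b blue [(array([317.9, 212.6]), array([15, 10, 66], dtype=int32)), (array([359.6, 230.3]), array([ 14,  19, 204], dtype=int32)), (array([286.8, 241.8]), array([ 9,  9, 64], dtype=int32)), (array([358. , 267.6]), array([11, 11, 77], dtype=int32))]
b brass [(array([317.3, 201.6]), array([ 9,  6, 25], dtype=int32)), (array([319.3, 260.5]), array([ 9,  8, 52], dtype=int32))]
b black [(array([286.9, 173.7]), array([22,  0, 11,  9, 65], dtype=int32)), (array([389.8, 193.1]), array([121,   0,  19,  62, 152], dtype=int32)), (array([317.8, 194.3]), array([ 52,  19,  12,  13, 108], dtype=int32)), (array([360.5, 213.1]), array([97, 33,  8, 19, 95], dtype=int32)), (array([357.9, 260.1]), array([94, 87,  9,  8, 65], dtype=int32)), (array([277.7, 274.4]), array([  9,  95,  18,  19, 252], dtype=int32)), (array([356.7, 280.7]), array([ 92, 102,  10,  18, 155], dtype=int32))]
[0.60647863 0.06010457 0.        ] [0.59060117 0.06909562 0.05      ]
[ 0.61291826 -0.2337523   0.        ] [ 0.5962029  -0.18652554  0.05      ]
[0.61284494 0.02481231 0.        ] [0.59613912 0.03839547 0.05      ]
```

View pics/f.png

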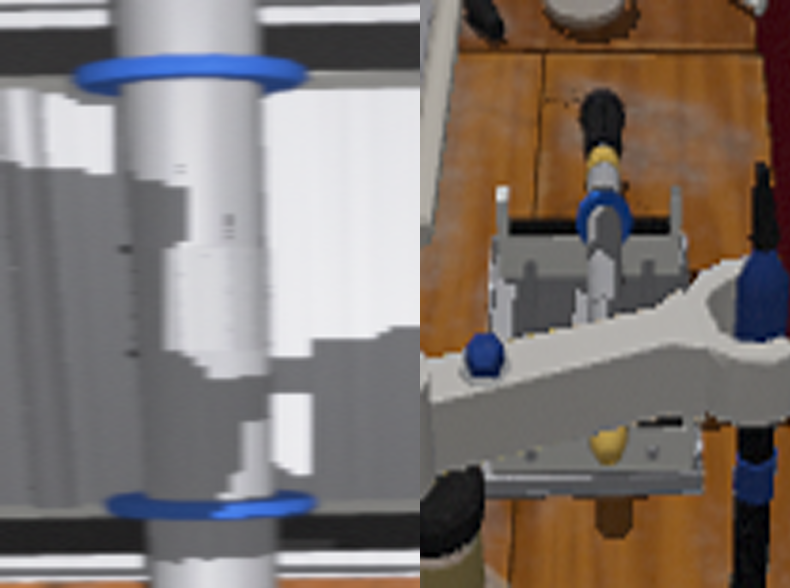

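Two black corner marks of the port sit on the tube's left silhouette, at crop (125,250) and (135,353). The port therefore faces about −x, or slightly below, and needs roughly 90–115° of roll towards +x. Now the axis and knob in numbers.

Run:
```python
from h import *
import pickle
S=pickle.load(open('s1.pkl','rb'));w,a,b=S['wrist'],S['scene'],S['side']
print('gland',tri([ray(w,320.5,206.3),ray(a,341.2,212),ray(b,317.3,201.6)]).round(4))
print('knob',tri([ray(w,321,238.9),ray(a,352,218),ray(b,317.8,194.3)]).round(4))
print('ring-',tri([ray(w,319.7,163.5),ray(a,326.5,206.5)]).round(4),'ring+',tri([ray(w,316.2,22.4),ray(a,288,190)]).round(4))
P=[onz(w,u,v,z) for u,v,z in((316.2,22.4,.05),(319.7,163.5,.055),(320.5,206.3,.048),(321,238.9,.048))]
for p in P: print(p.round(4))
d=P[0]-P[3];print('axis yaw',-np.arctan2(d[0],d[1]),'ring only',-np.arctan2(*(P[0]-P[1])[:2]))
q=[onz(w,294.3,172.5,.03),onz(w,355.1,170.6,.03)];e=q[1]-q[0];print('rail',q,np.arctan2(e[1],e[0]))
print('cradle tray edges',onz(w,264,60,.011),onz(w,389,60,.011),onz(w,272,187,.011),onz(w,387,185,.011))
print('knob ends', onz(w,321,218,.054),onz(w,321,259,.04))
```

```text
gland [0.4866 0.0304 0.0482]
knob [ 0.4861 -0.0047  0.0472]
ring- [0.4848 0.0759 0.0418] ring+ [0.4814 0.2064 0.0386]
[0.4827 0.202  0.05  ]
[0.4865 0.076  0.055 ]
[0.4876 0.0308 0.048 ]
[ 0.4883 -0.0048  0.048 ]
axis yaw 0.027083684979683918 ring only 0.02990129666076931
rail [array([0.46006418, 0.06228397, 0.03      ]), array([0.52376943, 0.06456406, 0.03      ])] 0.03577597377131699
cradle tray edges [0.42935205 0.1751689  0.011     ] [0.55693956 0.17572274 0.011     ] [0.43363944 0.04214769 0.011     ] [0.56196964 0.04495462 0.011     ]
knob ends [0.48811551 0.02018394 0.054     ] [ 0.48856672 -0.03131938  0.04      ]
```

The axis sits at height 0.041 with yaw about 0.03, and the knob is near (0.4885,−0.003). Since the tube turns freely on the head, I'll grip the knob with the fingers closing along the rails and carry it slowly to +x so the tube rolls.

Emit:
nudge_tcp --rows '[[[0.094, -0.031, 0.0015, 0, -0.025], [0.094, -0.031, 0.0015, 0, 0], [0.094, 0, 0, 0.03, 0], [0.094, 0, 0, 0.03, 0], [0.094, 0, 0, 0.03, 0], [0.094, 0, 0, 0.03, 0], [0.094, 0, 0, 0.03, 0], [0.094, 0, 0, 0.02, 0], [0.094, 0, 0, 0.013, 0], [0.094, 0, 0, 0, 0], [0.094, 0, 0, 0, 0], [0.094, 0, 0, 0, 0]]]'

```text
time: 3.55
tool_pos: [0.4903, -0.0044, 0.0237]
ee_rot: [3.139, 0.0, 1.598]
wrist_force: [0.4, 0.0, 0.4]
width: 0.0941
finger_force: 0.0
```

Run:
```python
from h import *
import pickle
S={c:shot(c) for c in('scene','side','wrist')}
pickle.dump(S,open('s2.pkl','wb'))
cv2.imwrite('pics/g.png',S['wrist']['color'])
print(robot.get_obs()['tool_pos'])
```

```text
[ 0.4905504  -0.0044633   0.02412185]
```

View pics/g.png

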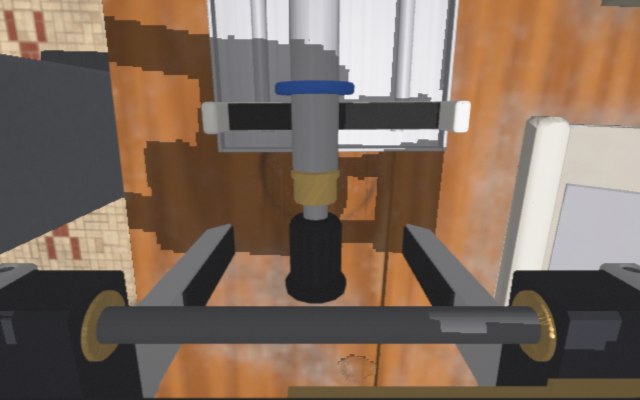

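The knob sits between the open pads, at about (316,255), with the pads symmetric about column 319. I'll nudge the tool to centre it and close.

Emit:
nudge_tcp --rows '[[[0.094, 0.001, -0.0015, 0.002, 0], [0.05, 0, 0, 0, 0], [0.04, 0, 0, 0, 0], [0.034, 0, 0, 0, 0], [0.03, 0, 0, 0, 0], [0.02, 0, 0, 0, 0], [0.01, 0, 0, 0, 0], [0.01, 0, 0, 0, 0], [0.01, 0, 0, 0, 0], [0.01, 0, 0, 0, 0], [0.01, 0, 0, 0, 0], [0.01, 0, 0, 0, 0]]]'

```text
time: 4.7
tool_pos: [0.488, -0.0034, 0.0206]
ee_rot: [3.141, 0.0, 1.598]
wrist_force: [0.3, -0.9, -0.8]
width: 0.0251
finger_force: 30.0
```

Emit:
nudge_tcp --rows '[[[0.01, 0, 0.001, 0, 0], [0.01, 0, 0.001, 0, 0], [0.01, 0, 0.0015, 0, 0], [0.01, 0, 0.0015, 0, 0], [0.01, 0, 0.0015, 0, 0], [0.01, 0, 0.0015, 0, 0], [0.01, 0, 0.0015, 0, 0], [0.01, 0, 0.0015, 0, 0], [0.01, 0, 0.0015, 0, 0], [0.01, 0, 0.0015, 0, 0], [0.01, 0, 0.0015, 0, 0], [0.01, 0, 0.001, 0, 0], [0.01, 0, 0.001, 0, 0], [0.01, 0, 0, 0, 0], [0.01, 0, 0, 0, 0]]]'

```text
time: 5.95
tool_pos: [0.5056, -0.0029, 0.0205]
ee_rot: [3.141, -0.0, 1.598]
wrist_force: [-0.7, -0.4, 1.6]
width: 0.0253
finger_force: 30.0
```

Run:
```python
from h import *
import pickle
S={c:shot(c) for c in('scene','side','wrist')}
pickle.dump(S,open('s3.pkl','wb'))
w=cv2.resize(S['wrist']['color'][0:220,200:440],None,fx=2,fy=2,interpolation=cv2.INTER_CUBIC)
a=cv2.resize(S['scene']['color'][160:230,265:340],None,fx=4,fy=4,interpolation=cv2.INTER_CUBIC)
cv2.imwrite('pics/i.png',np.hstack([w,cv2.copyMakeBorder(a,0,w.shape[0]-a.shape[0],0,0,0)]))
```

```text
(no output)
```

View pics/i.png

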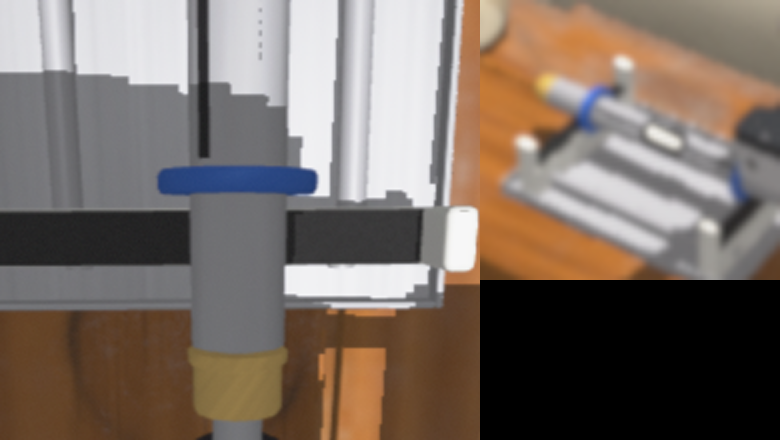

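The tube rolled. The black port line is now at crop column 203, with the tube spanning 191–285, so the port is still about 45–50° to the −x side. I'll compute this by casting rays in the plane perpendicular to the axis.

Create ang.py:
```python
from h import *
def angle(s,yaw=0.03,verb=True):
    """port angle from vertical (+ towards cradle +x) from wrist view: line pixels against tube silhouettes"""
    hsv=cv2.cvtColor(s['color'],cv2.COLOR_BGR2HSV).astype(int)
    ex=np.array([np.cos(yaw),np.sin(yaw),0])
    def th(u,v):
        d=ray(s,u,v)[1];return np.arctan2(d@ex,-d[2])   # angle from straight down, in perpendicular plane
    L,R=[],[]
    for v in range(156,170):            # steel tube over brown table, outboard of the rail
        g=np.where(hsv[v,250:390,1]<70)[0]+250
        g=max(np.split(g,np.where(np.diff(g)>1)[0]+1),key=len)
        L.append(th(g[0]-.5,v));R.append(th(g[-1]+.5,v))
    l,r=np.median(L),np.median(R)
    c,al=(l+r)/2,(r-l)/2
    out=[]
    for v in range(5,74):
        row=hsv[v,285:350,2];k=np.where(row<45)[0]+285
        if 2<=len(k)<=9 and np.ptp(k)<=9: out.append(th(k.mean(),v))
    b=np.median(out)-c
    phi=np.arcsin(np.clip(np.sin(b)/np.sin(al),-1,1))-b   # from direction axis->camera
    a=phi-c                                                # camera lies at -c from vertical
    if verb: print('l,r',l,r,'dist mm',11/np.sin(al),'n',len(out),'angle deg',np.degrees(a),'roll mm',-a*11)
    return a
if __name__=='__main__':
    import pickle
    angle(pickle.load(open('s3.pkl','rb'))['wrist'])
```

```bash
python3 ang.py
```

```text
l,r -0.06633183610588644 0.07023015254083702 dist mm 161.22425134574883 n 33 angle deg -38.68682064536647 roll mm 7.427336371291786
```

Emit:
nudge_tcp --rows '[[[0.01, 0, 0.001, 0, 0], [0.01, 0, 0.001, 0, 0], [0.01, 0, 0.001, 0, 0], [0.01, 0, 0.001, 0, 0], [0.01, 0, 0.001, 0, 0], [0.01, 0, 0.001, 0, 0], [0.01, 0, 0, 0, 0], [0.01, 0, 0, 0, 0]]]'

```text
time: 6.77
tool_pos: [0.5115, -0.0028, 0.0205]
ee_rot: [3.141, -0.0, 1.598]
wrist_force: [-0.7, -0.1, 0.9]
width: 0.0255
finger_force: 30.0
```

Run:
```python
from ang import *
import pickle
S={c:shot(c) for c in('scene','side','wrist')}
pickle.dump(S,open('s4.pkl','wb'));angle(S['wrist'])
w=cv2.resize(S['wrist']['color'][0:220,200:440],None,fx=2,fy=2,interpolation=cv2.INTER_CUBIC)
a=cv2.resize(S['scene']['color'][160:230,265:340],None,fx=4,fy=4,interpolation=cv2.INTER_CUBIC)
cv2.imwrite('pics/j.png',np.hstack([w,cv2.copyMakeBorder(a,0,w.shape[0]-a.shape[0],0,0,0)]))
```

```text
l,r -0.06791061846286847 0.07266444511431183 dist mm 156.6289529263035 n 32 angle deg -7.741166855731464 roll mm 1.48619734536648
```

View pics/j.png

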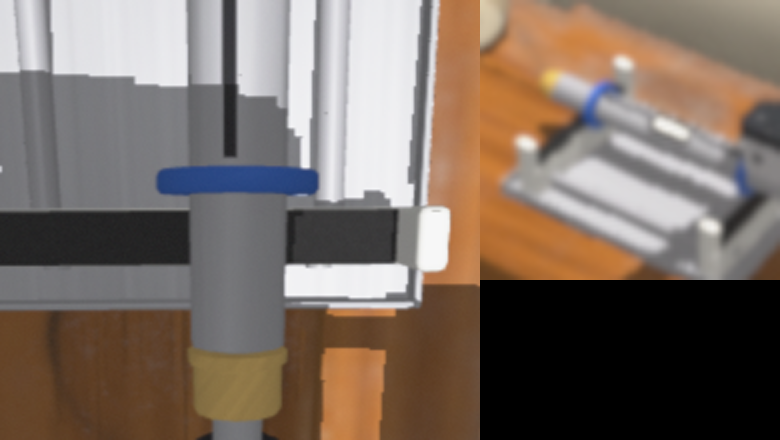

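The line is now at crop column 230 against the tube centre at 238, and the roll matches the travel. About 1.5 mm is left.

Emit:
nudge_tcp --rows '[[[0.01, 0, 0.0005, 0, 0], [0.01, 0, 0.0005, 0, 0], [0.01, 0, 0.0005, 0, 0], [0.01, 0, 0, 0, 0], [0.01, 0, 0, 0, 0], [0.01, 0, 0, 0, 0]]]'

```text
time: 7.42
tool_pos: [0.5128, -0.0027, 0.0205]
ee_rot: [3.141, -0.0, 1.598]
wrist_force: [-1.1, -1.3, 1.7]
width: 0.0252
finger_force: 30.0
```

Run:
```python
from ang import *
import pickle
S={c:shot(c) for c in('scene','side','wrist')}
pickle.dump(S,open('s5.pkl','wb'));angle(S['wrist'])
hsv=cv2.cvtColor(S['wrist']['color'],cv2.COLOR_BGR2HSV)
for v in (10,30,50,70,130,160): print(v,hsv[v,288:352,2].tolist() if v<100 else hsv[v,288:352,1].tolist())
```

```text
l,r -0.06846455783158391 0.07210957198972423 dist mm 156.62999161158265 n 18 angle deg -2.5514636480500585 roll mm 0.4898458554376125
10 [235, 233, 210, 139, 120, 116, 127, 141, 147, 153, 159, 165, 171, 178, 185, 191, 195, 199, 200, 204, 208, 210, 214, 214, 187, 130, 105, 77, 72, 74, 72, 73, 77, 108, 180, 224, 226, 225, 223, 222, 220, 217, 213, 209, 204, 201, 199, 197, 194, 190, 188, 186, 182, 177, 168, 152, 165, 216, 236, 237, 238, 238, 238, 239]
30 [236, 235, 215, 140, 120, 114, 123, 139, 149, 156, 162, 165, 171, 178, 186, 193, 198, 200, 202, 205, 208, 212, 211, 186, 130, 120, 107, 81, 76, 76, 76, 76, 100, 178, 228, 230, 228, 226, 225, 223, 220, 217, 213, 209, 203, 202, 199, 196, 192, 190, 188, 183, 179, 173, 159, 147, 181, 229, 239, 239, 240, 240, 240, 240]
50 [130, 130, 128, 126, 124, 112, 101, 103, 103, 106, 107, 107, 107, 109, 111, 112, 113, 114, 115, 116, 117, 117, 119, 120, 122, 121, 103, 55, 45, 44, 43, 49, 65, 100, 120, 120, 119, 118, 1
[... 179 characters left out ...]
05, 107, 108, 108, 110, 111, 112, 114, 115, 115, 116, 117, 118, 120, 120, 121, 120, 101, 55, 42, 42, 44, 47, 68, 99, 119, 119, 118, 116, 116, 116, 113, 114, 111, 111, 111, 110, 110, 109, 109, 109, 109, 107, 107, 105, 104, 111, 125, 131, 132, 132, 131, 132, 133, 131]
130 [14, 7, 7, 7, 7, 6, 11, 10, 5, 5, 7, 7, 7, 7, 7, 7, 9, 7, 9, 9, 7, 6, 6, 6, 8, 6, 8, 8, 8, 8, 6, 6, 6, 8, 6, 9, 9, 7, 4, 7, 9, 11, 7, 5, 9, 7, 7, 5, 7, 7, 10, 7, 7, 8, 6, 5, 5, 5, 9, 4, 4, 4, 9, 4]
160 [149, 143, 140, 151, 148, 149, 109, 41, 5, 5, 9, 9, 7, 7, 7, 9, 9, 7, 9, 7, 9, 9, 6, 9, 6, 6, 4, 6, 6, 6, 6, 6, 8, 6, 4, 6, 7, 9, 7, 7, 7, 7, 5, 7, 5, 7, 7, 7, 7, 7, 7, 10, 7, 8, 55, 114, 125, 133, 133, 139, 135, 133, 133, 133]
```

```bash
sed -i 's/range(5,74)/range(48,74)/; s/row<45/row<75/' ang.py
```

Emit:
nudge_tcp --rows '[[[0.01, 0, 0.0005, 0, 0], [0.01, 0, 0, 0, 0], [0.01, 0, 0, 0, 0], [0.01, 0, 0, 0, 0]]]'

```text
time: 7.9
tool_pos: [0.5133, -0.0027, 0.0205]
ee_rot: [3.141, -0.0, 1.598]
wrist_force: [-0.8, -0.8, 1.0]
width: 0.0254
finger_force: 30.0
```

Run:
```python
from ang import *
import pickle
s=pickle.load(open('s5.pkl','rb'))['wrist'];angle(s)
S={c:shot(c) for c in('scene','side','wrist')}
pickle.dump(S,open('s6.pkl','wb'));angle(S['wrist']);angle(S['wrist'],0.02)
```

```text
l,r -0.06846455783158391 0.07210957198972423 dist mm 156.62999161158265 n 26 angle deg -1.4907874763091364 roll mm 0.2862106490000053
l,r -0.06843013605633702 0.06968183396487504 dist mm 159.41771788078313 n 26 angle deg 1.6186541290956427 roll mm -0.3107592840409234
l,r -0.06684776881767315 0.07140911228263566 dist mm 159.25089333708237 n 26 angle deg -0.7015375982684531 roll mm 0.13468555007949554
```

The port is up within about 1.5°. Now I pull along −y of the axis, allowing for about 2 mm of slack between ring and rail.

Emit:
nudge_tcp --rows '[[[0.01, -0.002, 0, 0, 0], [0.01, -0.003, 0, 0, 0], [0.01, -0.003, 0, 0, 0], [0.01, -0.003, 0, 0, 0], [0.01, -0.003, 0, 0, 0], [0.01, -0.003, 0, 0, 0], [0.01, -0.003, 0, 0, 0], [0.01, -0.003, 0, 0, 0], [0.01, -0.003, 0, 0, 0], [0.01, -0.003, 0, 0, 0], [0.01, -0.003, 0, 0, 0], [0.01, -0.003, 0, 0, 0], [0.01, -0.001, 0, 0, 0], [0.01, 0, 0, 0, 0], [0.01, 0, 0, 0, 0], [0.01, 0, 0, 0, 0]]]'

```text
time: 9.38
tool_pos: [0.514, -0.0377, 0.0202]
ee_rot: [-3.141, -0.003, 1.598]
wrist_force: [0.6, 7.6, 1.1]
width: 0.0248
finger_force: 30.0
```

Run:
```python
from ang import *
import pickle
S={c:shot(c) for c in('scene','side','wrist')}
pickle.dump(S,open('s7.pkl','wb'))
w=cv2.resize(S['wrist']['color'][0:290,220:420],None,fx=2,fy=2,interpolation=cv2.INTER_CUBIC)
a=cv2.resize(S['scene']['color'][160:230,265:355],None,fx=4,fy=4,interpolation=cv2.INTER_CUBIC)
cv2.imwrite('pics/k.png',np.hstack([w,cv2.copyMakeBorder(a,0,w.shape[0]-a.shape[0],0,0,0)]))
```

```text
(no output)
```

View pics/k.png

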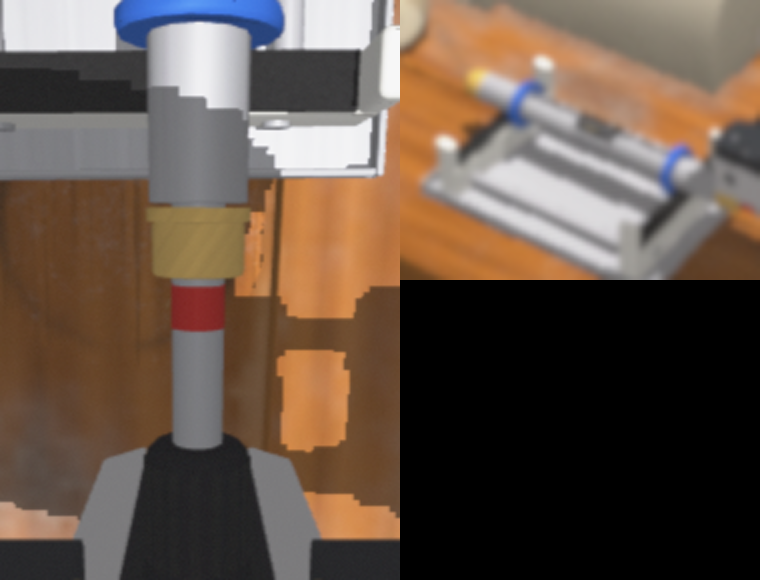

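The red band is fully out (crop rows 285–330) with a sliver of bare rod between it and the gland, and no black band is showing. That puts the pull at about 0.032. I'll add 3 mm for margin, then compare the tube's lateral position before and after.

Emit:
nudge_tcp --rows '[[[0.01, -0.001, 0, 0, 0], [0.01, -0.001, 0, 0, 0], [0.01, -0.001, 0, 0, 0], [0.01, 0, 0, 0, 0], [0.01, 0, 0, 0, 0], [0.01, 0, 0, 0, 0]]]'

```text
time: 10.03
tool_pos: [0.5141, -0.0405, 0.0201]
ee_rot: [-3.141, -0.003, 1.598]
wrist_force: [0.2, 7.0, 0.2]
width: 0.0253
finger_force: 30.0
```

Run:
```python
from ang import *
import pickle
S6=pickle.load(open('s6.pkl','rb'))
S={c:shot(c) for c in('scene','side','wrist')};pickle.dump(S,open('s8.pkl','wb'))
yaw=.03;ex=np.array([np.cos(yaw),np.sin(yaw),0])
def cen(s,v):
    h=cv2.cvtColor(s['color'],cv2.COLOR_BGR2HSV)[v,250:390,1].astype(int)
    g=np.where(h<70)[0]+250;g=max(np.split(g,np.where(np.diff(g)>1)[0]+1),key=len)
    return onz(s,(g[0]+g[-1])/2,v,.041)
for n,s,vs in(('before',S6['wrist'],(156,160,164,168)),('after',S['wrist'],(90,92,94,96))):
    for v in vs:
        p=cen(s,v);print(n,p.round(4),'lat',round(p@ex*1000,2))
w=cv2.resize(S['wrist']['color'][80:290,250:390],None,fx=2.4,fy=2.4,interpolation=cv2.INTER_CUBIC)
f=lambda s:cv2.resize(s['scene']['color'][175:220,280:345],None,fx=5,fy=5,interpolation=cv2.INTER_CUBIC)
a=np.vstack([f(S6),f(S)])
cv2.imwrite('pics/l.png',np.hstack([cv2.copyMakeBorder(w,0,max(0,a.shape[0]-w.shape[0]),0,0,0),cv2.copyMakeBorder(a,0,max(0,w.shape[0]-a.shape[0]),0,0,0)]))
# axis yaw after, from ring blobs in scene
for s in(S6,S):
    h=cv2.cvtColor(s['scene']['color'],cv2.COLOR_BGR2HSV)[160:250,240:380];m=cv2.inRange(h,(105,100,50),(130,255,255))
    n,l,st,c=cv2.connectedComponentsWithStats(m);print([((c[i]+[240,160]).round(1),st[i][4]) for i in range(1,n)])
```

```text
before [0.5117 0.0468 0.041 ] lat 512.91
before [0.5118 0.0449 0.041 ] lat 512.91
before [0.5116 0.043  0.041 ] lat 512.67
before [0.5117 0.0411 0.041 ] lat 512.66
after [0.5118 0.0382 0.041 ] lat 512.69
after [0.5118 0.0373 0.041 ] lat 512.69
after [0.512  0.0365 0.041 ] lat 512.9
after [0.5123 0.0356 0.041 ] lat 513.12
[(array([293.2, 185.7]), np.int32(26)), (array([330.6, 204.6]), np.int32(7))]
[(array([294.3, 185.6]), np.int32(27)), (array([332.2, 201.5]), np.int32(23))]
```

View pics/l.png

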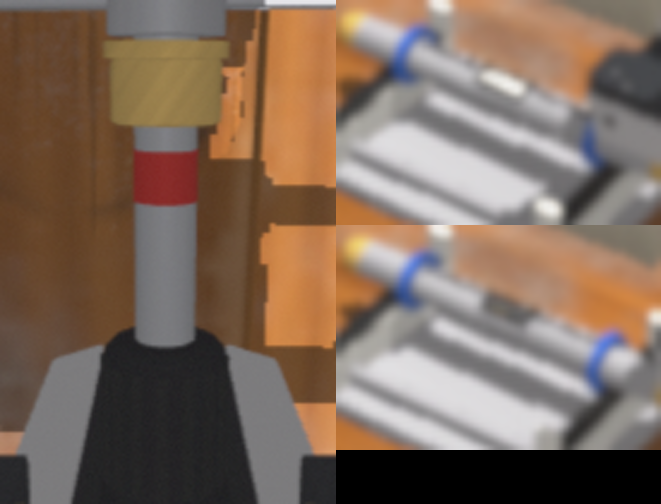

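The red band is fully out with about 5 mm of bare rod behind it. The black band is hidden, and the 7 N spring pull matches 0.035. The port has opened and the tube's lateral position changed by less than 0.3 mm (about 1.5°). Handing in while holding.

```bash
python3 -c "
from bench import robot, imaging
print(robot.close_job())"
```

```text
the job is handed in; nothing more can be done
None
```

I rolled the sampler along its rails until the port faced up (within about 2° by camera), then pulled the knob to about 35 mm so the red band is fully out and the black band hidden. I handed the job in at about 10 s, still holding the knob; the hand-in returned no verdict.

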